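# Scoop ceramic beads from the organiser into the glass dish

### The arm

A 6-joint arm with a two-finger parallel gripper is mounted at the origin on the work surface. World frame = base frame: x ahead of the robot, y to its left, z up, the work surface at z = 0. Lengths are in m, angles in degrees, forces in N, time in s.
With the tool pointing down it reaches from about 0.35 to 0.875 m from the base axis. Payload 4.2 kg.
Tool frame: the origin (TCP) lies midway between the tips of the shut fingers; the grasp point (between the pads) lies 19 mm behind it; z points along the fingers, y is the line along which they close (so a half turn about z gives the same grasp; the last joint's range is limited). The gripper opens to 87 mm and grips with 3 to 60 N. Pads are 19 mm wide; open, the fingers measure 117 mm over their backs; the gripper's body (75 mm by 190 mm) begins 51 mm behind the grasp point.
Start: joints at [-57.032, 22.042, 0.453, 0, -68.411, -14.817], TCP at [0.195, -0.594, 0.223] pointing down, gripper open.
Joint ranges: [-179.83, 179.83], [-69.29, 118.12], [-61.27, 80.66], [-181.25, 117.63], [-171.15, -9.14], [-177.46, 177.46]. Speed limits (degrees/s): [159.86, 159.86, 180, 180, 180, 180].

### API

Orientations are given as [roll, pitch, yaw] about the fixed x, y, z axes, in that order (R = Rz(yaw) Ry(pitch) Rx(roll)).
In Python, from workcell import env gives the robot as it stands. Calls block until the motion is done:
- env.goto(position, orientation): joint-space move of the TCP to a pose.
- env.move_straight(position, rotation=None, rate=0.15, force_limit=None): straight line of the TCP; rotation=None keeps the orientation; rate is the mean speed in m/s. With force_limit (N) it stops when the force on the tool has changed by that much, and returns True; else False.
- env.set_joints(angles): joint-space move.
- env.gripper_to(opening, grasp_force=None): opening from 0.0 (shut) to 1.0 (fully open); grasp_force is the grip in N (None keeps the last); returns when the fingers have stopped.
- env.dwell(seconds).
- env.inverse_kinematics(position, orientation): joint angles nearest the present ones, or None.
- env.read_state(): the state.
- env.grab_frame(name): name is "side" or "top" or "wrist"; returns a dict with "image" (420x560x3 uint8, blue, green, red), "fx", "fy", "cx", "cy" (pixels), "D" ([k1, k2, p1, p2, k3] as OpenCV has them; the pictures are not rectified), "position" and "orientation" of the camera in the world. Camera axes: x right, y up, looking along -z (the intrinsics and any distortion apply to the point x, -y, -z); pixel columns grow to the right and rows downward; lengths in m; the calibration is good to about 2 mm. A picture is of the moment at which its call begins. There is no depth.
A pose or a line that the arm cannot do raises env.Unreachable and nothing moves.
- env.close_job(): hands the job in; it is judged then, once.
Trained networks look in a picture, given as the dict that the camera call returned (one of the last four; its "shot" number tells which), for a name from the list of things; names that differ only in an ending like _2 or _b are one class to them, and where a whole thing is asked for, a point or a joint stands for the part that bears it (a point fixed in the world has none). Each returns a list of dicts, best first, with "score" (0 to 1); they miss things now and then, are a little off and sometimes report something else, mostly with a low value. They report only what shows in the picture. A call takes as long as a camera call.
- env.search_frame(picture, thing): "xyz" ([x, y, z] in m, in world coordinates, good to about 4 mm: the middle of the surface that is visible of it).
- env.trace(picture, thing): "mask" (420x560 bool, what is visible of it).
The state is a dict: "clock": time; "joint_positions": joint angles; "qvel": joint speeds; "joint_torque": joint torques, N m; "position": TCP position; "tool_rot": TCP orientation; "force": force on the tool from outside, world axes, zero at the start; "wrist_torque": the same for the moment, N m; "opening": opening from 0.0 (shut) to 1.0 (fully open); "finger_force": force on a finger pad.
Only numpy, scipy, OpenCV 4.12 (cv2) and the standard library are available. Lean on these libraries where they do the work, as an engineer would, in place of code of your own. Each camera call takes 0.05 s, during which the arm holds its last target. There are 200 camera calls.

### The job

Slide the bead organiser's lid fully open and, with the scoop, move all five ceramic beads from their compartment into the glass dish: tip them in gently from just above it, never touch them with the fingers, and leave none anywhere else. Then lay the scoop back in the wooden tray with its blade flat on the tray's floor. Leave the dish and the other things on the bench where they stand.

Things in the scene. Friction and masses are not known exactly. Their poses are not given: they have to be found in the camera images.
- organiser: White plastic bead organiser, fixed to the bench, 290 mm long (x) x 106 mm wide (y) x 43 mm high; origin at the centre of its underside, z up. Long bead compartment at its -x end (see compartment), two small ones at its +x end that stay under the lid. Back end wall (-x) 5 mm thick, 43 mm high; side walls 7 mm thick, 43 mm high; cross wall at x = +45 to +49 mm, 35 mm high.
- compartment (a point): Centre of the long bead compartment's floor (organiser x = -47.5 mm, 6 mm above the bench), axes as the organiser's. The compartment is 185 mm long (x) and 92 mm wide (y); its +x end is the cross wall, 92.5 mm from this point. At the start the beads lie between x = +10 mm and that wall; the half towards the back end wall is empty.
- lid (a joint): Sliding lid (clear plate 283 x 97 x 3 mm, top face 39.5 mm above the bench, in grooves of the side walls). Value in m along the organiser's +x: 0 closed, 0.195 fully open at its stop; then the bead compartment is wholly uncovered, the lid's back edge at organiser x = +56 mm, the rest sticking out past the +x end. Starts 0 to 0.03 open. About 2 N friction; stays where left.
- lid_grip (a point): Top centre of the blue grip bar on the lid: 14 mm thick along the sliding direction, 60 mm wide across it, 22 mm high above the lid; this point is 61.5 mm above the bench, 40 mm from the lid's back (-x) edge. Moves with the lid.
- scoop: Stainless scoop, wooden handle, 0.16 kg, lying in the tray on its blade. Origin: centre of the blade's underside; x to the open nose, z up. Blade 82 mm long (x -41 to +41 mm), 80 wide outside, 76 inside, floor 2 mm, 1.3 at the nose; side and back walls 28 mm high, sides sloping down to 3 at x +33. Handle rises backwards at 35 degrees from the back wall, ending at x -139, z 87 mm.
- scoop_grip (a point): Middle of the scoop's wooden handle, on its axis: 105 mm behind (x) and 63 mm above (z) the scoop's origin; same axes as the scoop. The wooden part is 92 mm long, 18 mm wide (y, flat sides) and 20 mm thick, sloping 35 degrees.
- tray: Wooden tray, fixed to the bench, 260 mm (x) x 160 mm (y) x 18 mm high, walls 9 mm; inner floor 242 x 142 mm, 9 mm above the bench. Origin at the centre of its underside. The scoop lies in it at the start, blade flat, nose towards the tray's +x end.
- dish: Round open glass dish, pale green, loose, 0.38 kg: 160 mm across at the rim, 45 mm high, walls 4 mm, flat inner floor 5 mm above the bench and about 120 mm across. Origin at the centre of its underside.
- bead1: Round glazed ceramic bead 1 of 5, blue, 24 mm across, 14 g, slick; it rolls. Origin at its centre (its axes turn with it).
- bead2: Round glazed ceramic bead 2 of 5, terracotta, 24 mm across, 14 g, slick; it rolls. Origin at its centre (its axes turn with it).
- bead3: Round glazed ceramic bead 3 of 5, yellow, 24 mm across, 14 g, slick; it rolls. Origin at its centre (its axes turn with it).
- bead4: Round glazed ceramic bead 4 of 5, teal, 24 mm across, 14 g, slick; it rolls. Origin at its centre (its axes turn with it).
- bead5: Round glazed ceramic bead 5 of 5, white, 24 mm across, 14 g, slick; it rolls. Origin at its centre (its axes turn with it).
- ring_cone: Bystander: white ceramic ring cone, 96 mm high, foot 72 mm across, loose. Origin at the centre of its underside.
- crimper: Bystander: stainless crimping tool (pliers) with blue handles, lying flat, about 165 mm long, 14 mm high, loose. Origin under its pivot, x towards the jaws, which end 50 mm ahead; handles end 115 mm behind.
- jar: Bystander: closed glass jar of beads with brass cap, 65 mm across, 82 mm high, loose. Origin at the centre of its underside.

How it is judged (in metres and radians):
On the way, in this order (a step that is already met when the one before it is completed fails the run):
1. the organiser's lid is fully open (value of joint lid above 0.185 m), for 0.1 s.
2. beads lie in the scoop, lifted clear of the organiser (((x of bead1 in the frame of scoop between -0.041 and 0.045 m and y of bead1 in the frame of scoop between -0.04 and 0.04 m and z of bead1 in the frame of scoop between 0.005 and 0.06 m and height (world z) of bead1 above 0.06 m) or (x of bead2 in the frame of scoop between -0.041 and 0.045 m and y of bead2 in the frame of scoop between -0.04 and 0.04 m and z of bead2 in the frame of scoop between 0.005 and 0.06 m and height (world z) of bead2 above 0.06 m) or (x of bead3 in the frame of scoop between -0.041 and 0.045 m and y of bead3 in the frame of scoop between -0.04 and 0.04 m and z of bead3 in the frame of scoop between 0.005 and 0.06 m and height (world z) of bead3 above 0.06 m) or (x of bead4 in the frame of scoop between -0.041 and 0.045 m and y of bead4 in the frame of scoop between -0.04 and 0.04 m and z of bead4 in the frame of scoop between 0.005 and 0.06 m and height (world z) of bead4 above 0.06 m) or (x of bead5 in the frame of scoop between -0.041 and 0.045 m and y of bead5 in the frame of scoop between -0.04 and 0.04 m and z of bead5 in the frame of scoop between 0.005 and 0.06 m and height (world z) of bead5 above 0.06 m))), for 0.2 s.
3. all five beads are in the glass dish (horizontal distance between each of bead1, bead2, bead3, bead4, bead5 and dish below 0.078 m and z of bead1 in the frame of dish between 0 and 0.06 m and z of bead2 in the frame of dish between 0 and 0.06 m and z of bead3 in the frame of dish between 0 and 0.06 m and z of bead4 in the frame of dish between 0 and 0.06 m and z of bead5 in the frame of dish between 0 and 0.06 m), for 0.2 s.
At the end, for the whole second after the job is handed in: All five beads rest in the glass dish; the lid is open 180 mm or more; the scoop lies still, released, in the wooden tray, blade flat on its floor (within 4 degrees and 4 mm); the dish stands level and still (all of step 3 and linear speed of each of bead1, bead2, bead3, bead4, bead5 below 0.05 m/s and value of joint lid above 0.18 m and z of scoop in the frame of tray between 0.006 and 0.013 m and angle between scoop's own z axis and vertical below 0.07 rad and x of scoop in the frame of tray between -0.13 and 0.13 m and y of scoop in the frame of tray between -0.08 and 0.08 m and linear speed of each of scoop, dish below 0.02 m/s and angle between dish's own z axis and vertical below 0.05 rad); the robot touches nothing.
It fails at once if a bead is touched by the gripper's fingers (contact force between the fingers and bead1 above 0.3 N or contact force between the fingers and bead2 above 0.3 N or contact force between the fingers and bead3 above 0.3 N or contact force between the fingers and bead4 above 0.3 N or contact force between the fingers and bead5 above 0.3 N).
It fails at once if a bead is dropped or flung: it moves faster than 2 m/s (a fall of about 200 mm) (linear speed of any of bead1, bead2, bead3, bead4, bead5 above 2 m/s).
It fails at once if the glass dish is pushed more than 25 mm or tipped more than 15 degrees (distance of dish from where it was at the start of the episode above 0.025 m or angle between dish's own z axis and vertical above 0.26 rad).
It fails at once if the ring cone, crimping tool or jar is moved more than 20 mm or tipped (distance of any of ring_cone, crimper, jar from where it was at the start of the episode above 0.02 m or angle between any of ring_cone, crimper, jar's own z axis and vertical above 0.3 rad).
It also fails if it takes over 72 s, if anything falls off the work surface, if the arm or the gripper's body presses on something with over 40 N, if the wrist force passes 120 N, or if a joint passes its speed limit or range.

## Working session

There is one attempt and no reset: what is moved stays moved. The work goes in short steps, each a Python script; the robot and the scene stay as the last script left them, time stands still between calls to the robot, and variables do not carry over. Pictures are saved under pics/ and viewed, at most 13 in all, crops included, and the job is handed in when it is done.

```bash
ls; mkdir -p pics
cat > h.py <<'E'
import numpy as np, cv2
from scipy.spatial.transform import Rotation as R
from workcell import env
def camR(f):
    o=np.array(f["orientation"],float)
    return R.from_euler('xyz',o,degrees=True).as_matrix() if o.size==3 else (o if o.shape==(3,3) else R.from_quat(o).as_matrix())
def K(f): return np.array([[f["fx"],0,f["cx"]],[0,f["fy"],f["cy"]],[0,0,1.]])
def unproj(f,px,z):
    p=cv2.undistortPoints(np.array(px,float).reshape(-1,1,2),K(f),np.array(f["D"],float)).reshape(-1,2)
    d=np.c_[p[:,0],-p[:,1],-np.ones(len(p))]@camR(f).T
    c=np.array(f["position"]); return c+d*((z-c[2])/d[:,2])[:,None]
def proj(f,P):
    q=(np.array(P,float).reshape(-1,3)-np.array(f["position"]))@camR(f)
    q=q*[1,-1,-1]
    return cv2.projectPoints(q,np.zeros(3),np.zeros(3),K(f),np.array(f["D"],float))[0].reshape(-1,2)
E
python3 - <<'E'
from h import *
print(env.read_state())
fs={n:env.grab_frame(n) for n in("top","side")}
for n,f in fs.items():
    cv2.imwrite(f"pics/{n}0.png",f["image"]); print(n,f["position"],f["orientation"],f["fx"],f["D"])
    for t in["organiser","lid_grip","scoop","scoop_grip","tray","dish","bead1","bead2","bead3","bead4","bead5","ring_cone","crimper","jar"]:
        print(t,[(np.round(d["xyz"],3).tolist(),round(d["score"],2)) for d in env.search_frame(f,t)[:2]])
E
```

```text
pics
workcell.py
{'clock': 0.0, 'joint_positions': array([-5.70318737e+01,  2.20897088e+01,  3.79617905e-01, -2.79604228e-02,
       -6.84111187e+01, -1.48164349e+01]), 'qvel': array([ 0.00709016,  0.01502988, -0.01217329,  0.03869393,  0.10980893,
       -0.00345271]), 'joint_torque': array([ 2.13312765e-04, -3.90661490e+01,  1.87407535e+01,  4.21966240e+00,
        1.10632653e-02, -1.95930929e-04]), 'position': array([ 0.19453218, -0.59331977,  0.22147225]), 'tool_rot': array([ 1.79876175e+02, -5.88329133e-03, -1.61858618e+02]), 'force': array([-1.61308572, -0.44258881, -0.75687319]), 'wrist_torque': array([-0.00058855,  0.01003194, -0.00179813]), 'finger_force': 0.0, 'opening': 0.9973873209502769}
top [ 0.51608558 -0.11135925  0.99127281] [  3.64774694   0.10635648 -88.5037859 ] 386.91417640022104 [-0.10830438  0.          0.          0.          0.        ]
organiser [([0.531, 0.143, 0.039], 0.59), ([0.399, 0.1, 0.01], 0.25)]
lid_grip [([0.534, 0.159, 0.04], 0.85)]
scoop [([0.573, -0.386, 0.012], 0.56)]
scoop_grip [([0.578, -0.391, 0.016], 0.8)]
tray [([0.536, -0.394, 0.01], 0.96)]
dish [([0.497, -0.147, 0.006], 0.96)]
bead1 []
bead2 []
bead3 []
bead4 []
bead5 []
ring_cone [([0.715, -0.096, 0.009], 0.91)]
crimper [([0.396, 0.1, 0.01], 0.95)]
jar [([0.72, -0.198, 0.079], 0.96)]
side [0.25384139 0.65599341 0.66797297] [  53.99093219    1.29885556 -157.28370086] 420.06193151123244 [0.03704367 0.         0.         0.         0.        ]
organiser [([0.524, 0.184, 0.039], 0.61)]
lid_grip [([0.536, 0.19, 0.038], 0.77)]
scoop [([0.56, -0.376, 0.031], 0.68)]
scoop_grip [([0.561, -0.375, 0.029], 0.84)]
tray [([0.524, -0.373, 0.004], 0.86), ([0.397, 0.109, 0.008], 0.47)]
dish [([0.504, -0.17, 0.021], 0.64), ([0.526, -0.372, 0.007], 0.26)]
bead1 []
bead2 []
bead3 []
bead4 []
bead5 []
ring_cone [([0.714, -0.093, 0.014], 0.85)]
crimper [([0.714, -0.093, 0.016], 0.37)]
jar [([0.716, -0.182, 0.058], 0.57)]
```

View pics/top0.png

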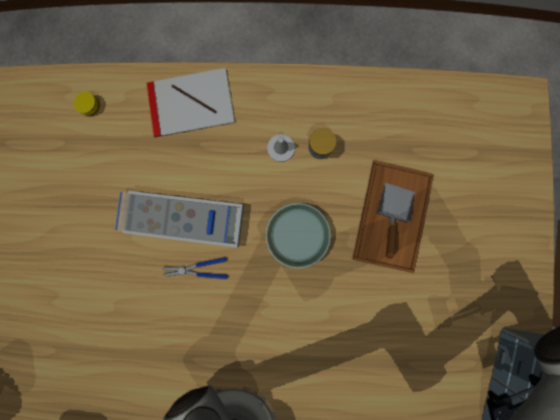

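View pics/side0.png

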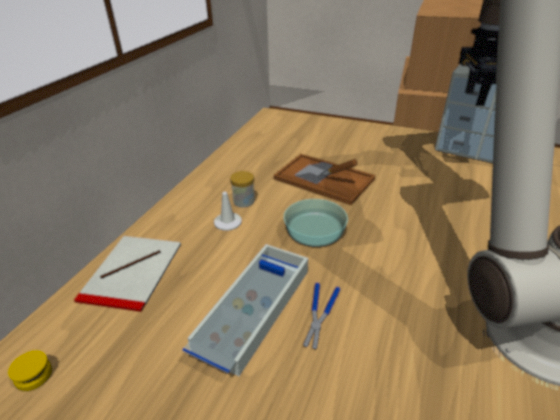

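The top view shows the organiser at about (120–243, 190–246) with its +x end to the left, and five beads at about (170–195, 205–230). The dish is at (299,235), the scoop in the tray at (392,215) with its handle towards the robot, and the crimper at (200,270). The side view agrees. Next I'll fit poses to the masks.

```bash
cat >> h.py <<'E'
from scipy.optimize import minimize
def box(x0,x1,y0,y1,z0,z1): return np.array([[x,y,z] for x in(x0,x1) for y in(y0,y1) for z in(z0,z1)],float)
def circ(r,z): a=np.linspace(0,2*np.pi,40); return np.c_[r*np.cos(a),r*np.sin(a),0*a+z]
def place(P,p,z0=0):
    c,s=np.cos(p[2]),np.sin(p[2]); return np.c_[P[:,0]*c-P[:,1]*s+p[0],P[:,0]*s+P[:,1]*c+p[1],P[:,2]+z0]
def fit(fm,parts,p0,z0=0):
    "fm: list of (frame,mask); parts: convex point sets; soft IoU at 4x subpixel"
    def cost(p):
        c=0
        for f,m in fm:
            im=np.zeros((840*2,1120*2),np.uint8)
            for P in parts:
                h=cv2.convexHull(((proj(f,place(P,p,z0))+.5)*4*16).astype(np.int32)); cv2.fillConvexPoly(im,h,255,shift=4)
            s=cv2.resize(im,(560,420),interpolation=cv2.INTER_AREA)/255.
            c+=1-np.minimum(s,m).sum()/np.maximum(s,m).sum()
        return c/len(fm)
    best=min((minimize(cost,q,method='Nelder-Mead',options=dict(initial_simplex=np.array(q)+np.array([[0,0,0],[.01,0,0],[0,.01,0],[0,0,.1]]),xatol=1e-4,fatol=1e-5)) for q in([p0[0],p0[1],p0[2]],[p0[0]+.01,p0[1]-.01,p0[2]-.08])),key=lambda r:r.fun)
    return best.x,best.fun
def mask(f,t):
    d=env.trace(f,t); return d[0]["mask"].astype(float) if d else None
ORG=[box(-.145,.145,-.053,.053,0,.043)]
TRAY=[box(-.13,.13,-.08,.08,0,.018)]
a=np.deg2rad(35); ax=np.array([-np.cos(a),0,np.sin(a)]); n=np.array([np.sin(a),0,np.cos(a)])
HAND=np.array([np.array([-.105,0,.063])+i*.046*ax+j*.01*n+[0,k*.009,0] for i in(-1,1) for j in(-1,1) for k in(-1,1)])
BLADE=np.vstack([box(-.041,.041,-.04,.04,0,.002),box(-.041,-.039,-.04,.04,0,.028)])
DISH=[np.vstack([circ(.08,.045),circ(.062,0)])]
BAR=[box(-.007,.007,-.03,.03,-.022,0)]
E
python3 - <<'E'
from h import *
T=env.grab_frame("top");S=env.grab_frame("side")
vis={"top":T["image"].copy(),"side":S["image"].copy()}
for t,parts,p0,z0 in[("organiser",ORG,[.53,.14,1.5],0),("tray",TRAY,[.53,-.39,-.15],0),("scoop",[BLADE,HAND],[.57,-.39,-.15],.009),("dish",DISH,[.5,-.15,0],0),("lid_grip",BAR,[.53,.05,1.5],.0615),("crimper",None,0,0)]:
    mT,mS=mask(T,t),mask(S,t)
    for f,m,n in((T,mT,"top"),(S,mS,"side")):
        if m is None: print(t,n,"none"); continue
        cs=cv2.findContours(m.astype(np.uint8),cv2.RETR_EXTERNAL,cv2.CHAIN_APPROX_NONE)[0]
        cv2.drawContours(vis[n],cs,-1,(0,0,255),1)
        if parts: print(t,n,fit([(f,m)],parts,p0,z0))
    if parts and mT is not None and mS is not None: print(t,"both",fit([(T,mT),(S,mS)],parts,p0,z0))
v=np.hstack([cv2.resize(vis["top"][140:300,100:450],None,fx=1.6,fy=1.6)[:,:400*2],])
cv2.imwrite("pics/m.png",np.vstack([cv2.resize(vis["top"][140:290,100:450],(770,330)),cv2.resize(vis["side"][140:370,170:400],(250,250)).repeat(1,1) if 0 else cv2.resize(vis["side"][150:380,60:550][:, :],(770,270))]))
E
```

```text
organiser top (array([0.53325551, 0.14404581, 1.47477534]), np.float64(0.07062962669079642))
organiser side (array([0.53245807, 0.14115936, 1.47058171]), np.float64(0.02962290057485495))
organiser both (array([0.53289223, 0.14242357, 1.47164315]), np.float64(0.05184722509109302))
tray top (array([ 0.55420006, -0.39189636, -0.19025462]), np.float64(0.23121378578351615))
tray side (array([ 0.55225861, -0.39573618, -0.1974702 ]), np.float64(0.22683157622583028))
tray both (array([ 0.55330058, -0.39231141, -0.19304763]), np.float64(0.23605052936257298))
scoop top (array([ 0.58933074, -0.39713824, -0.29568896]), np.float64(0.1674994650117697))
scoop side (array([ 0.58958805, -0.4015388 , -0.3275249 ]), np.float64(0.10437072629828115))
scoop both (array([ 0.58983248, -0.39826253, -0.30563576]), np.float64(0.14519728537590865))
dish top (array([ 0.49995033, -0.14664108,  0.05053895]), np.float64(0.023212871984138572))
dish side (array([ 0.49763104, -0.15027629,  0.09797699]), np.float64(0.049040312190982926))
dish both (array([ 0.4989837 , -0.14698286, -0.00735509]), np.float64(0.045700072632496314))
lid_grip top (array([0.51680214, 0.10762738, 1.18370932]), np.float64(0.9507571703380148))
lid_grip side (array([0.52265516, 0.28110942, 2.50733472]), np.float64(0.8983786325713374))
lid_grip both (array([0.53571709, 0.28084392, 1.94723937]), np.float64(0.9216318841323619))
```

View pics/m.png

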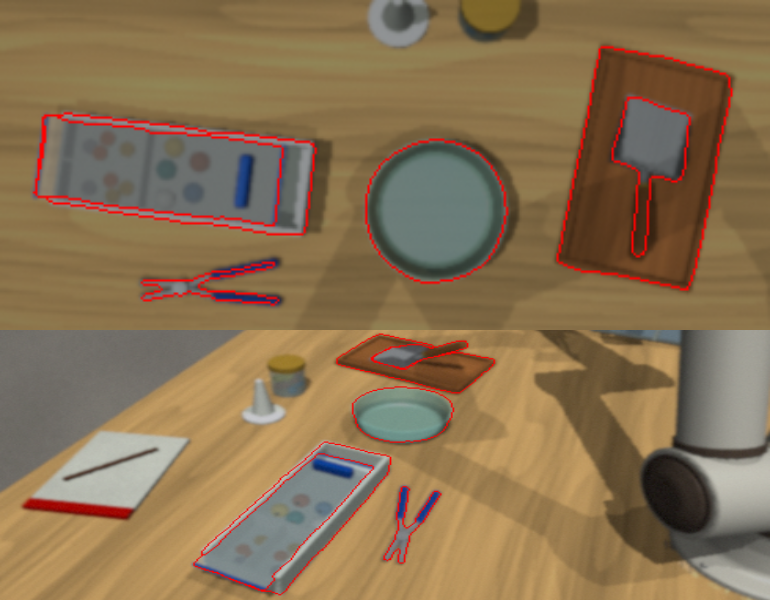

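Masks fit the organiser, dish, tray and scoop. The lid's back edge is at about (283,145) in the crop and the bar at (244,180). I'll refine the poses by filling the tray mask and picking the bar by colour, then take a closer wrist view.

Run:
```python
from h import *
T=env.grab_frame("top");S=env.grab_frame("side")
for n in 1,:
    sc=[np.maximum(mask(f,"tray"),mask(f,"scoop")) for f in(T,S)]
    print("tray",fit(list(zip((T,S),sc)),TRAY,[.55,-.39,-.19]),fit([(T,sc[0])],TRAY,[.55,-.39,-.19]))
    sc=[np.maximum(mask(f,"organiser"),mask(f,"lid")) for f in(T,S)]
    print("org",fit(list(zip((T,S),sc)),ORG,[.533,.142,1.47]),fit([(T,sc[0])],ORG,[.533,.142,1.47]))
fm=[]
for f in(T,S):
    h=cv2.cvtColor(f["image"],cv2.COLOR_BGR2HSV)
    m=cv2.inRange(h,(105,130,50),(130,255,255))
    roi=np.zeros_like(m); c=proj(f,[[.54,.05,.05]])[0].astype(int); roi[c[1]-22:c[1]+22,c[0]-22:c[0]+22]=1
    m=(m>0)*roi; print(m.sum()); fm.append((f,m.astype(float)))
print("bar",fit(fm,BAR,[.54,.05,1.47],.0615),fit(fm[:1],BAR,[.54,.05,1.47],.0615))
# wrist look over organiser
yaw=np.rad2deg(1.4716)
for dy in (0,180):
    print(dy,env.inverse_kinematics([.54,.05,.25],[180,0,yaw+90+dy-180]))
```

```text
tray (array([ 0.55290876, -0.39355415, -0.1942919 ]), np.float64(0.05114044936480949)) (array([ 0.55398204, -0.39233712, -0.19404439]), np.float64(0.03131994832727647))
org (array([0.53318893, 0.14338108, 1.47386456]), np.float64(0.05601039813476122)) (array([0.53356547, 0.14476914, 1.47676   ]), np.float64(0.0716894281651772))
140
215
bar (array([0.52776501, 0.06682665, 1.41230662]), np.float64(0.40169646784056234)) (array([0.52611937, 0.06712602, 1.42638489]), np.float64(0.42211525855449217))
0 [ 2.24275604e+01  1.28754258e+01 -8.66026287e+00  2.54444375e-14
 -6.84643114e+01  6.18889087e+01]
180 [ 2.24275604e+01  1.28754258e+01 -8.66026287e+00 -2.54444375e-14
 -6.84643114e+01 -1.18111091e+02]
```

Run:
```python
from h import *
yaw=84.45
env.goto([.526,.067,.2],[180,0,yaw-90]); 
f=env.grab_frame("wrist"); cv2.imwrite("pics/w1.png",f["image"]); print(f["position"],f["orientation"],f["fx"],env.read_state()["clock"],env.read_state()["position"])
v=f["image"].copy()
p=[.5332,.1434,np.deg2rad(yaw)]
q=proj(f,place(np.vstack([box(-.145,.145,-.053,.053,.043,.043)[::2]]),p)); print(q)
for P in ([[-.145,-.053,.043],[-.145,.053,.043],[.145,.053,.043],[.145,-.053,.043]],[[-.14,-.046,.006],[-.14,.046,.006],[.045,.046,.006],[.045,-.046,.006]],[[-.084,-.03,.0615],[-.084,.03,.0615],[-.07,.03,.0615],[-.07,-.03,.0615]]):
    cv2.polylines(v,[proj(f,place(np.array(P),p)).astype(np.int32)],True,(0,0,255),1)
cv2.imwrite("pics/w1o.png",v)
```

```text
[0.60071878 0.05969766 0.36211476] [-1.58671912e+01 -3.06256672e-02 -9.56342602e+01] 323.61832748669644 5.3667 [0.52610399 0.06633078 0.19997394]
[[349.37556991 135.07293659]
 [343.54222124 237.35944504]
 [ 48.8360887  135.36236239]
 [ 68.61855835 237.86449017]]
```

View pics/w1o.png

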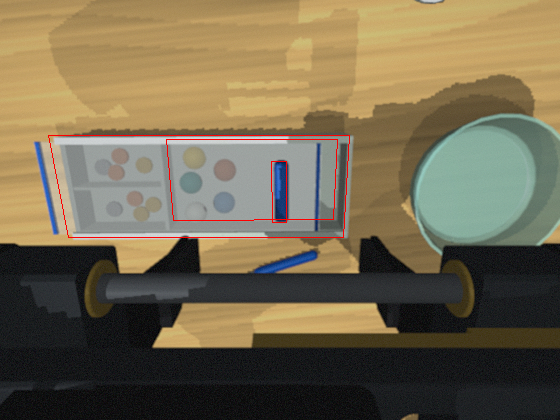

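The wrist view confirms the organiser: the bar is at (281,190), and the rim is about 3 px (3 mm) right of the prediction, so I'm shifting the organiser to y = 0.141. The beads are at (194,157), (225,170), (190,182), (224,202) and (196,211). Opening the lid next.

Run:
```python
from h import *
u=np.array([np.cos(1.472),np.sin(1.472),0])
env.gripper_to(.55)
env.move_straight([.526,.0665,.047],rate=.2)
env.gripper_to(0,30)
s=env.read_state(); print(s["opening"]*87,s["finger_force"],s["clock"])
p=np.array(s["position"])
hit=env.move_straight(p+u*.19,rate=.1,force_limit=20)
s=env.read_state(); p2=np.array(s["position"]); print(hit,(p2-p)@u,s["force"],s["clock"])
env.gripper_to(.55)
env.move_straight(p2+[0,0,.09],rate=.25)
f=env.grab_frame("top")
print(env.read_state()["clock"])
h=cv2.cvtColor(f["image"],cv2.COLOR_BGR2HSV)
cv2.imwrite("pics/t2.png",cv2.resize(f["image"][170:260,60:280],None,fx=3.5,fy=3.5,interpolation=cv2.INTER_CUBIC))
for i in range(1,6):
    d=env.search_frame(f,f"bead{i}"); print(i,[(np.round(x["xyz"],3).tolist(),round(x["score"],2)) for x in d[:2]])
```

```text
13.708552925212812 30.00104695558548 7.8917
True 0.16929225613189458 [ 0.22879055 -3.04693847  4.25551555] 9.425
10.85
1 [([0.534, 0.162, 0.026], 0.6), ([0.562, 0.154, 0.027], 0.59)]
2 [([0.534, 0.162, 0.026], 0.6), ([0.562, 0.154, 0.027], 0.59)]
3 [([0.534, 0.162, 0.026], 0.6), ([0.562, 0.154, 0.027], 0.59)]
4 [([0.534, 0.162, 0.026], 0.6), ([0.562, 0.154, 0.027], 0.59)]
5 [([0.534, 0.162, 0.026], 0.6), ([0.562, 0.154, 0.027], 0.59)]
```

View pics/t2.png

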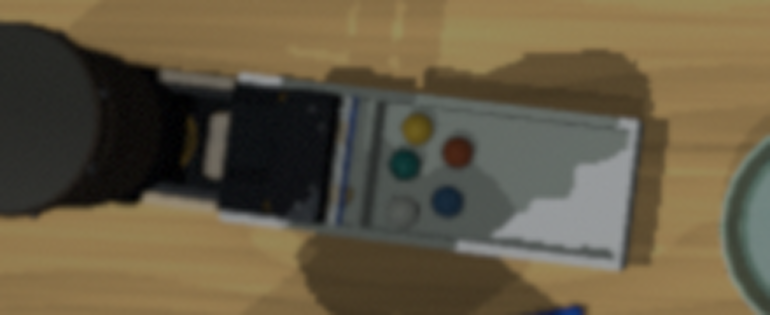

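The lid is open against its stop, with its blue back edge just past the cross wall at (345,160). All five beads are visible near the cross wall at (403–457, 127–210). Now the scoop.

```bash
cat >> h.py <<'E'
TANG=np.array([[-.04,s*.005,.018] for s in(-1,1)]+[[-.068,s*.005,.037] for s in(-1,1)])
SCOOP=[BLADE,HAND,TANG]
E
python3 - <<'E'
from h import *
yaw=-.30
p=np.array([.589,-.398]); g=p+[-.105*np.cos(yaw),-.105*np.sin(yaw)]
env.goto([g[0],g[1],.2],[180,0,np.rad2deg(yaw)])
print(env.read_state()["clock"],env.read_state()["joint_positions"])
f=env.grab_frame("wrist");T=env.grab_frame("top"); m=mask(f,"scoop")
r,c=fit([(f,m)],SCOOP,[p[0],p[1],yaw],.009); print(r,c)
v=f["image"].copy()
cs=cv2.findContours(m.astype(np.uint8),cv2.RETR_EXTERNAL,cv2.CHAIN_APPROX_NONE)[0]; cv2.drawContours(v,cs,-1,(0,0,255),1)
for P in SCOOP: cv2.polylines(v,[cv2.convexHull(proj(f,place(P,r,.009)).astype(np.float32)).astype(np.int32)],True,(0,255,0),1)
tr=[.5535,-.393,-.194]
cv2.polylines(v,[proj(f,place(np.array([[-.121,-.071,.009],[-.121,.071,.009],[.121,.071,.009],[.121,-.071,.009]]),tr)).astype(np.int32)],True,(255,0,0),1)
cv2.imwrite("pics/w2.png",v)
E
```

```text
13.275 [-2.16615524e+01  2.16188055e+01 -3.54960008e+00 -1.01198281e-02
 -6.48348355e+01  9.45513067e+01]
[ 0.58826374 -0.39784852 -0.27481183] 0.04996902822213811
```

View pics/w2.png

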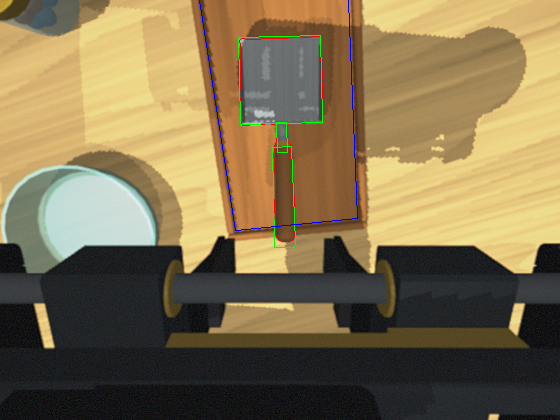

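The scoop fit overlays exactly: blade at (240–322, 37–125), handle to (285,243). Before grasping I'll check IK for the whole scoop plan with the half-turned grasp.

```bash
cat >> h.py <<'E'
SC=np.array([.5883,-.3978]); SY=-.275       # scoop at start
ORGP=np.array([.533,.141]); OY=1.472
U=np.array([np.cos(OY),np.sin(OY)])
TREL=np.array([-.105,0,.044])
RREL=R.from_euler('xyz',[180,0,180],degrees=True)
def tool(pt,ref,yaw,phi):
    "TCP pose so that scoop-frame point ref is at world pt; yaw rad, phi deg nose-down"
    Rs=R.from_euler('z',yaw)*R.from_euler('y',phi,degrees=True)
    return np.array(pt)+Rs.apply(TREL-np.array(ref)), (Rs*RREL).as_euler('xyz',degrees=True)
NOSE=[.041,0,0]; BACK=[-.041,0,0]
def comp(x,z,y=0):
    v=np.array([-U[1],U[0]]); q=ORGP+U*(x-.0475)+v*y; return [q[0],q[1],.006+z]
DISHP=np.array([.499,-.148])
def dishpt(d,z): q=DISHP+U*d; return [q[0],q[1],z]
def line(pt,ref,yaw,phi,rate=.15,**k):
    p,o=tool(pt,ref,yaw,phi); return env.move_straight(p,o,rate=rate,**k)
E
python3 - <<'E'
from h import *
for n,a in dict(grasp=([*SC,.009],[0,0,0],SY,0),hi=([*SC,.18],[0,0,0],SY,0),above=(comp(0,.1),NOSE,OY,20),entry=(comp(0,.001),NOSE,OY,20),mid=(comp(40,.001) if 0 else comp(.04,.001),NOSE,OY,6),end=(comp(.091,.001),NOSE,OY,0),tilt=(comp(.0095,.002),BACK,OY,-10),lift=(comp(.0095,.13),BACK,OY,-15),pre=(dishpt(-.03,.12),NOSE,OY,-12),pour=(dishpt(-.03,.035),NOSE,OY,40)).items():
    p,o=tool(*a); q=env.inverse_kinematics(p,o); print(n,p.round(3),o.round(1),None if q is None else np.round(q))
f=env.grab_frame("wrist")
E
```

```text
grasp [ 0.487 -0.369  0.053] [180.    0.  164.2] [-22.  30. -13.  -0. -47. -84.]
hi [ 0.487 -0.369  0.224] [180.    0.  164.2] [-22.  21.  -1.  -0. -68. -84.]
above [ 0.516 -0.028  0.197] [-180.   -20.   -95.7] [ 25.  15. -23.  19. -63. -41.]
entry [ 0.516 -0.028  0.098] [-180.   -20.   -95.7] [ 24.  22. -31.  23. -50. -47.]
mid [ 0.518 -0.006  0.066] [180.   -6.  -95.7] [ 20.  22. -29.   8. -42. -32.]
end [0.523 0.039 0.051] [-180.     0.   -95.7] [ 22.  24. -26.   0. -40. -28.]
tilt [0.522 0.033 0.04 ] [-180.    10.   -95.7] [ 15.  24. -22. -14. -41. -10.]
lift [0.522 0.03  0.162] [180.   15.  -95.7] [ 12.  15. -14. -17. -57.  -9.]
pre [ 0.481 -0.329  0.133] [-180.    12.   -95.7] [-25.  26.  -4. -12. -65.  25.]
pour [ 0.488 -0.261  0.163] [-180.   -40.   -95.7] [  4.  18. -41.  53. -52. -51.]
```

Run:
```python
from h import *
p,o=tool([*SC,.009],[0,0,0],SY,0)
env.gripper_to(.7)
env.goto(p+[0,0,.09],o)
env.move_straight(p,o,rate=.15)
env.gripper_to(0,60)
s=env.read_state(); print(s["opening"]*87,s["position"]-p,s["tool_rot"],s["clock"])
env.move_straight(p+[0,0,.15],o,rate=.2)
s=env.read_state();print(s["force"],s["wrist_torque"],s["position"],s["clock"])
p,o=tool(comp(-.002,.07),NOSE,OY,20)
env.goto(p,o)
print(env.read_state()["clock"])
for n in("top","side"):
    f=env.grab_frame(n); cv2.imwrite(f"pics/{n}3.png",f["image"])
T=cv2.imread("pics/top3.png");S=cv2.imread("pics/side3.png")
cv2.imwrite("pics/c3.png",np.hstack([cv2.resize(T[160:280,100:260],(400,300)),cv2.resize(S[200:380,180:400],(400,300))]))
```

```text
17.65227330591415 [-4.43207619e-05 -6.01832491e-05  3.83440286e-05] [-1.79994432e+02 -5.51711078e-03  1.64246177e+02] 18.225
[-0.68892632 -0.65608524 -1.30480753] [ 0.01607706  0.09159123 -0.02047932] [ 0.4862763  -0.36858658  0.20123293] 19.125
20.4417
```

View pics/c3.png

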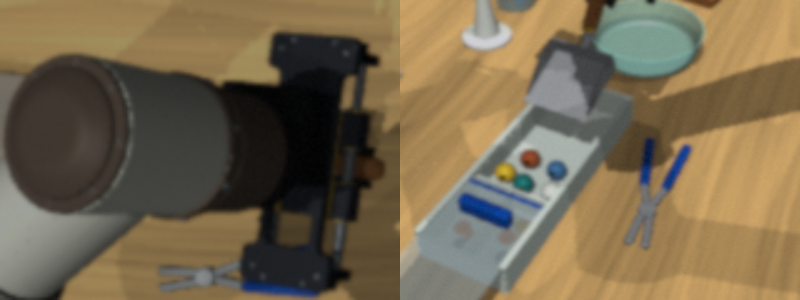

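The side crop (right half) shows the scoop held nose-down above the empty half, at about (570,80), with the beads at (505–560, 158–190). I'll check the held scoop pose and bead positions numerically.

Run:
```python
from h import *
S=env.grab_frame("side"); st=env.read_state()
Rs=R.from_euler('xyz',st["tool_rot"],degrees=True)*RREL.inv()
o=np.array(st["position"])-Rs.apply(TREL)
m=mask(S,"scoop"); print(m.sum() if m is not None else None)
W=np.vstack([BLADE])
side=[np.array([[-.041,s*.04,0],[-.041,s*.04,.028],[.033,s*.04,.003],[.041,s*.04,0]]) for s in(-1,1)]
def cost(d):
    Rd=Rs*R.from_euler('yz',[d[2],d[3]],degrees=True)
    im=np.zeros((1680,2240),np.uint8)
    for P in [BLADE]+side+[TANG]:
        h=cv2.convexHull(((proj(S,o+Rs.apply([d[0],d[1],0])+Rd.apply(P))+.5)*64).astype(np.int32)); cv2.fillConvexPoly(im,h,255,shift=4)
    s=cv2.resize(im,(560,420),interpolation=cv2.INTER_AREA)/255.
    return 1-np.minimum(s,m).sum()/np.maximum(s,m).sum()
print(cost([0]*4)); r=minimize(cost,[0]*4,method='Nelder-Mead',options=dict(initial_simplex=np.vstack([np.zeros(4),np.diag([.006,.006,4,4])])));print(r.x,r.fun)
h=cv2.cvtColor(S["image"],cv2.COLOR_BGR2HSV)
for i in range(1,6):
    for d in env.search_frame(S,f"bead{i}")[:5] if i==1 else []:
        q=np.array(d["xyz"])[:2]-ORGP; print(np.round(d["xyz"],3),d["score"], "comp", round(q@U+.0475,3), round(q@[-U[1],U[0]],3))
```

```text
NoneTraceback (most recent call last):
  File "<stdin>", line 15, in <module>
  File "<stdin>", line 14, in cost
TypeError: '<=' not supported between instances of 'float' and 'NoneType'
```

Run:
```python
from h import *
T=env.grab_frame("top");S=env.grab_frame("side")
for n,p in dict(y=(418,128),r=(457,152),t=(405,163),b=(448,201),w=(403,210)).items():
    x=unproj(T,[60+p[0]/3.5,170+p[1]/3.5],.018)[0]; q=x[:2]-ORGP; print(n,x.round(3),"comp",round(q@U+.0475,3),round(q@[-U[1],U[0]],3))
for n,p in dict(y=(505,172),r=(530,158),t=(523,183),b=(556,170)).items():
    x=unproj(S,[180+(p[0]-400)*.55,200+p[1]*.6],.018)[0]; q=x[:2]-ORGP; print(n,x.round(3),"comp",round(q@U+.0475,3),round(q@[-U[1],U[0]],3))
# predicted blade in side view
st=env.read_state(); Rs=R.from_euler('xyz',st["tool_rot"],degrees=True)*RREL.inv(); o=np.array(st["position"])-Rs.apply(TREL)
q=proj(S,o+Rs.apply(np.array([[.041,.04,0],[.041,-.04,0],[-.041,-.04,.028],[-.041,.04,.028]])))
v=S["image"].copy()
v=cv2.resize(v[200:380,180:400],None,fx=3.5,fy=3.5,interpolation=cv2.INTER_CUBIC)
cv2.polylines(v,[((q-[180,200]+.5)*3.5).astype(np.int32)],True,(0,0,255),1)
for z in(.006,.043):
  P=[[*comp(x,z-.006,y)] for x,y in((-.0925,-.046),(-.0925,.046),(.0925,.046),(.0925,-.046))]
  cv2.polylines(v,[((proj(S,P)-[180,200]+.5)*3.5).astype(np.int32)],True,(0,255,0),1)
cv2.imwrite("pics/s4.png",v[:600])
```

```text
y [0.563 0.154 0.018] comp 0.063 -0.029
r [0.547 0.124 0.018] comp 0.032 -0.015
t [0.538 0.162 0.018] comp 0.069 -0.003
b [0.511 0.13  0.018] comp 0.034 0.021
w [0.504 0.162 0.018] comp 0.066 0.031
y [0.562 0.154 0.018] comp 0.063 -0.027
r [0.546 0.123 0.018] comp 0.031 -0.014
t [0.536 0.162 0.018] comp 0.069 -0.001
b [0.51  0.13  0.018] comp 0.035 0.022
```

View pics/s4.png

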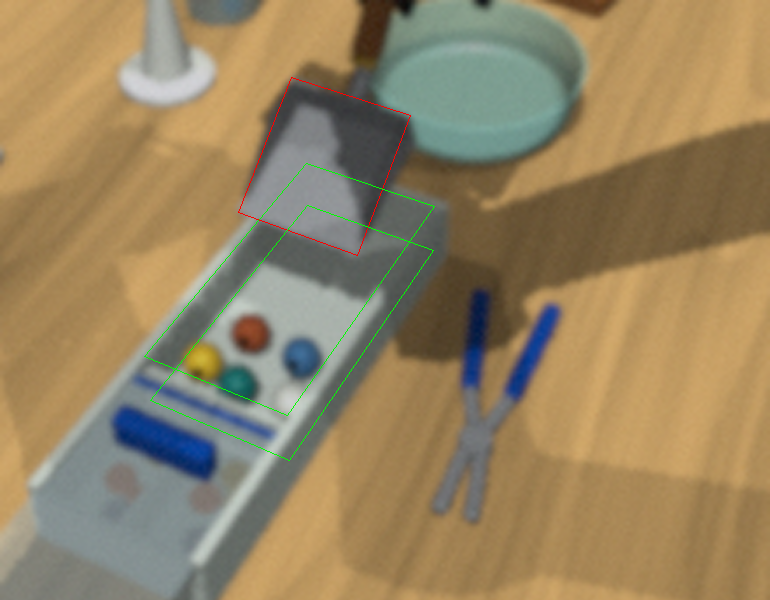

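The predicted blade (red) matches the held scoop at (240–410, 78–255), and the compartment outline (green) matches the organiser. The nearest bead edge is at compartment x ≈ +0.019, so dropping the nose at −0.002 is safe. Scooping now.

Run:
```python
from h import *
def go(x,z,phi,rate,ref=NOSE,**k):
    h=line(comp(x,z),ref,OY,phi,rate,**k); s=env.read_state(); print(x,phi,h,np.round(s["force"],1),np.round(s["wrist_torque"],2),round(s["clock"],2)); return h
print(go(-.002,.002,20,.12,force_limit=12))
go(.02,.0015,12,.06)
go(.05,.0012,5,.05)
go(.0905,.0012,1,.05,force_limit=12)
s=env.read_state(); Rs=R.from_euler('xyz',s["tool_rot"],degrees=True)*RREL.inv(); o=np.array(s["position"])-Rs.apply(TREL)
n=o+Rs.apply(NOSE); print("nose comp",(n[:2]-ORGP)@U+.0475,n[2])
for nme in("top","side"):
    f=env.grab_frame(nme); cv2.imwrite(f"pics/{nme}5.png",f["image"])
T=cv2.imread("pics/top5.png");S=cv2.imread("pics/side5.png")
cv2.imwrite("pics/c5.png",np.hstack([cv2.resize(T[180:260,110:260],(350,190)),cv2.resize(S[220:340,200:320],(190*2,190*2))[:190*2] [:190*1] if 0 else cv2.resize(S[230:330,200:320],(228,190))]) if 0 else cv2.resize(S[230:340,180:330],(750,550)))
```

```text
-0.002 20 False [ 0.7 -0.3 -1.4] [ 0.82 -0.    0.04] 21.46
False
0.02 12 False [ 0.7  0.2 -2.7] [0.48 0.01 0.03] 21.96
0.05 5 False [-0.7 -0.2 -1.9] [0.15 0.09 0.02] 22.67
0.0905 1 False [-0.7 -0.6 -2.7] [-0.08  0.06  0.01] 23.58
nose comp 0.09063724093079221 0.007199798890944818
```

View pics/c5.png

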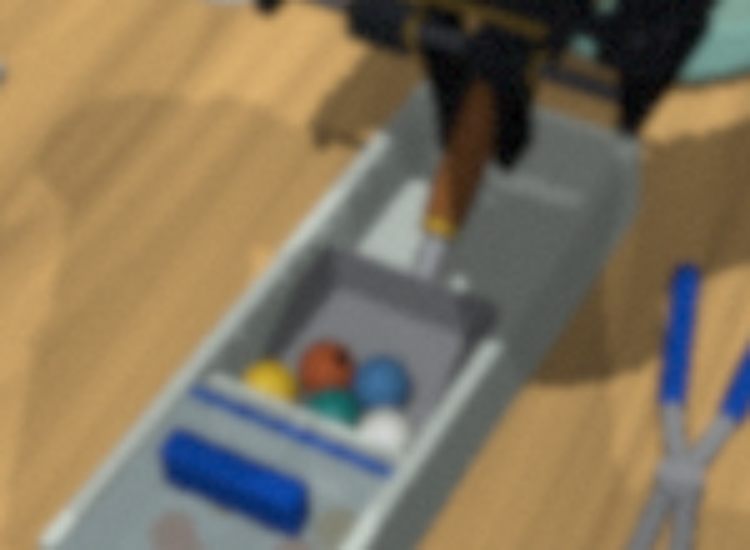

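All five beads are on the blade: yellow (270,380), red (328,365), blue (383,380), teal (335,405), white (385,425). Tilting back and lifting.

Run:
```python
from h import *
line(comp(.0085,.002),BACK,OY,-9,.03)
env.dwell(.3)
line(comp(.0085,.025),BACK,OY,-14,.06)
line(comp(.0085,.11),BACK,OY,-14,.12)
env.dwell(.3)
s=env.read_state(); print(s["clock"],s["force"],s["position"]-tool(comp(.0085,.11),BACK,OY,-14)[0])
S=env.grab_frame("side");cv2.imwrite("pics/s6.png",cv2.resize(S["image"][180:340,170:370],(750,600)))
```

```text
26.1917 [ 0.23287057 -0.53343611 -2.48305182] [-2.54311314e-04 -8.10930576e-05 -6.29880016e-04]
```

View pics/s6.png

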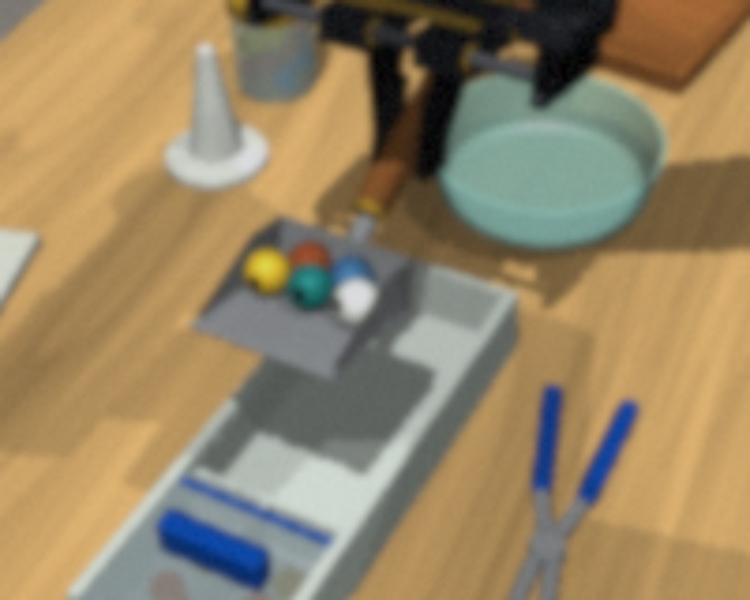

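All five beads rest against the scoop's back wall at (265–355, 255–300), clear of the organiser. Carrying them to the dish and tipping slowly.

Run:
```python
from h import *
D=-.025
line(dishpt(D,.14),NOSE,OY,-14,.13)
line(dishpt(D,.066),NOSE,OY,-5,.08)
line(dishpt(D,.058),NOSE,OY,5,.03)
for phi,z in((12,.05),(20,.043),(30,.04),(38,.04)):
    line(dishpt(D,z),NOSE,OY,phi,.04)
env.dwell(.4)
print(env.read_state()["clock"])
S=env.grab_frame("side")
line(dishpt(D-.02,.13),NOSE,OY,30,.12)
env.goto(*tool([*SC,.19],[0,0,0],SY,0))
print(env.read_state()["clock"])
T=env.grab_frame("top");S2=env.grab_frame("side")
cv2.imwrite("pics/c7.png",np.hstack([cv2.resize(T["image"][185:285,240:360],(400,333)),cv2.resize(S2["image"][170:270,260:380],(400,333))]))
m=mask(T,"dish"); print(fit([(T,m)],DISH,[.5,-.147,0]))
```

```text
33.5417
35.4
(array([ 0.4998633 , -0.14567428, -0.0014126 ]), np.float64(0.14332452104886995))
```

View pics/c7.png

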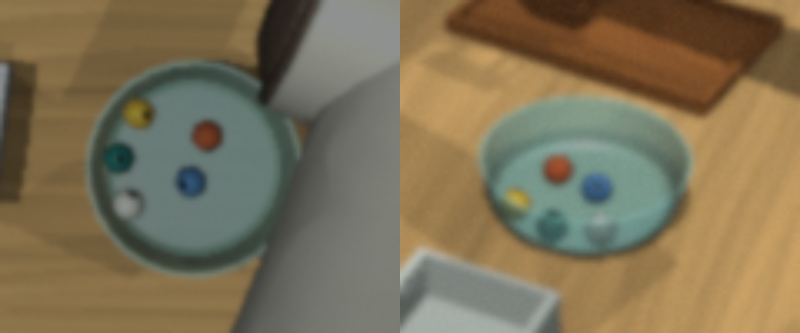

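All five beads are in the dish (top view: (138,113), (118,158), (128,204), (207,135), (190,182)), and the dish has not moved. Returning the scoop to the tray.

Run:
```python
from h import *
line([*SC,.03],[0,0,0],SY,0,.15)
print(line([*SC,.0088],[0,0,0],SY,0,.03,force_limit=4))
s=env.read_state(); print(s["position"][2]-.044)
env.gripper_to(.6); 
p,o=tool([*SC,.009],[0,0,0],SY,0)
env.move_straight([*p[:2],.25],o,rate=.15)
env.dwell(.5)
print(env.read_state()["clock"])
env.goto([.25,-.45,.3],o) if env.inverse_kinematics([.25,-.45,.3],o) is not None else None
T=env.grab_frame("top");S=env.grab_frame("side")
for f in(T,S):
    m=mask(f,"scoop"); print(fit([(f,m)],SCOOP,[.588,-.398,-.275],.009) if m is not None else None)
cv2.imwrite("pics/c8.png",np.hstack([cv2.resize(T["image"][150:280,110:440],(480,189)),cv2.resize(S["image"][140:220,250:390],(320,189))]))
```

```text
True
0.008764297523941672
40.2917
(array([ 0.59000156, -0.39474835, -0.27254316]), np.float64(0.10887573337290612))
(array([ 0.58742758, -0.40109402, -0.33761284]), np.float64(0.09315412859348271))
```

View pics/c8.png

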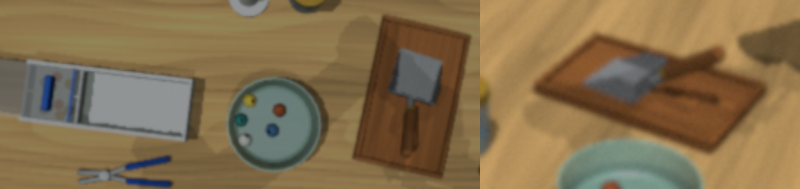

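The lid is open, with the bar at (48,92). The compartment is empty, the five beads are in the dish around (270,125), and the scoop lies flat in the tray at (415,80) as it did at the start.

```bash
python3 -c "
from h import *
print(env.close_job())"
```

```text
the job is handed in; nothing more can be done
None
```

The job is handed in at about 41 s of the 72 s allowed, with no verdict returned: the last pictures show the lid open at its stop, all five beads in the dish, and the scoop released and lying flat in the tray, with nothing else visibly moved.

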